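Load two vials into the stainer's sprung feed track

TASK

Reload the stainer's vial feed: pull the red handle back gently until you feel its stop, slip it sideways into the catch so the follower stays back by itself, and stand the green-capped and the red-capped vial upright in the track, green nearest the white dosing head. Then free the handle from the catch and ease the follower forward, without letting it snap, until it presses both vials up against the exit stop, and let go. Do not force the handle against the catch or the vials, and leave the white-capped vial, the timer and the bottle where they are.

Things in the scene. Friction and masses are not known exactly. Their poses are not given: they have to be found in the camera images.
- feeder: Fixed vial feed track: aluminium base 90 x 8 mm, x = -140 to 125 mm, steel channel along it, white dosing head (85 x 110 x 62 mm, blue top, x = 125 to 210 mm) at its exit end. Origin: on the bench, mid-width, 100 mm before the exit stop; x = feed direction (to the dosing head), z up. Channel: on y = 0, 27 mm wide inside, floor at z = 8 mm, walls 4 mm thick, tops at z = 30 mm.
- exit_stop (a point): Centre of the foot of the exit stop's inner face (feeder x = 100, y = 0, z = 8 mm); axes as the feeder's. The stop rises to z = 42 mm. With two vials clamped their centres are 12 and 36 mm back from it. Squeezing a vial with the follower by more than 20 N may crack it.
- follower_face (a point): On the sprung follower's blue face that pushes the vials (25 mm wide, z = 10 to 44 mm over the bench), 30 mm above the bench; axes as the feeder's. Shut, it is 10 mm from the exit stop.
- follower (a joint): Pull-back of the follower in m: 0 = shut, grows towards the feeder's -x, range 0 to 0.105; about 0.038 with two vials clamped, 0.057 to 0.089 when caught. The spring pushes it shut with 4 N at 0 plus 60 N/m (8 N at the catch). Damping 8 N per m/s. If let go on the way it snaps shut far too fast; over 0.25 m/s is snapping.
- handle: Upright red handle on the follower: block 16 mm (feeder x) by 14 mm (feeder y), 32 mm tall, z = 38 to 70 mm over the bench, on an 8 mm steel pin; axes as the feeder's. Origin on its centre line 26 mm over the bench. Shut it stands at feeder x = +5 mm. Besides moving with the follower it slides sideways, feeder y = 0 to +12 mm; a weak 2 N spring pushes it to +y, so it stays in the notch.
- handle_grip (a point): Grip point of the red handle, on its centre line 58 mm over the bench (12 mm below its top); axes as the feeder's. It is free all round; nothing beside its path is higher than 38 mm.
- run_line (a point): Where the handle's pin stands with the follower shut (feeder x = 5, y = 0, z = 36 mm). A guide and the yellow catch plate (z = 30 to 36 mm) on the +y side keep the handle at y = 0 to 1.5 mm while it runs back; behind the plate is the notch, then a black rubber stop bar across the path. Plate and stop are one piece, set anew at each start, not measured: they must be felt for. More than 15 N of the pin on them bends them.
- tray: Blue tray, fixed, 62 x 220 mm, 14 mm high, floor 3 mm, origin at the centre of its underside; the row of three vials, about 68 mm apart, runs along its y.
- vial_green: Capped glass vial, green cap, to be loaded nearest the exit: 24 mm diameter (foot chamfered 2 mm), 60 mm tall, cap 22 mm diameter over the top 16 mm, about 35 g. Origin: centre of its underside; z up. Stands on the blue tray; which place of the row varies.
- vial_red: The same vial with a red cap, to be loaded behind the green one; origin at the centre of its underside.
- vial_white: The same vial with white cap; stays in the tray.
- timer: White bench timer, loose, 30 x 65 x 70 mm, origin at the centre of its underside; to be left alone.
- flask: Clear bottle with blue cap, loose, 56 mm diameter, 110 mm tall, origin at the centre of its underside; to be left alone.
- catch_use (a point): Point over the track (feeder x = y = 0, z = 36 mm). The catch: The pin meets the rubber stop at a follower value between 0.060 and 0.092, where the pull rises by 12 N per mm. Only there will the handle slip 12 mm to feeder +y into the notch; it then comes forward 3 mm and the notch's edge holds it. To free it, pull back 1 mm, push it to y = 0 and lead it forward.
Mind the look-alikes: they are no part of the job. Leave any yellow look-alike of the vial_green alone.

How it is judged:
By the outcome, as a careful person would: the job done as asked, in the order asked, and still so for the second after the job is handed in, with the robot touching nothing.
It also fails if it takes over 69 s, if anything falls off the work surface, if the arm or the gripper's body presses on something with over 40 N, if the wrist force passes 120 N, or if a joint passes its speed limit or range.

ROBOT

A 7-joint arm with a two-finger parallel gripper is mounted at the origin on the work surface. World frame = base frame: x ahead of the robot, y to its left, z up, the work surface at z = 0. Lengths are in mm, angles in rad, forces in N, time in s.
With the tool pointing down it reaches from about 400 to 875 mm from the base axis. Payload 4.4 kg.
Tool frame: the origin (TCP) lies at the very end of the fingers, on their centre line; the grasp point (between the pads) lies 19 mm behind it; y points along the fingers, z is the direction in which the jaws open and shut, and the axes are right-handed (so a half turn about y gives the same grasp; the last joint's range is limited). The gripper opens to 85 mm and grips with 20 to 120 N. Pads are 22 mm wide; open, the fingers measure 114 mm over their backs; the gripper's body (76 mm by 85 mm) begins 54 mm behind the grasp point. The pads swing forward as they close: fully open they stand 13 mm farther back than shut.
Start: joints at [-1.223, 0.628, 0.038, 1.517, -0.027, 0.996, -0.02], TCP at [261.338, 595.164, 231.313] pointing down, gripper open.
Joint ranges: [-3.06, 3.06], [-0.37, 2.12], [-1.25, 1.32], [0.18, 2.47], [-1.1, 4.24], [0.23, 1.98], [-2.94, 2.94]. Speed limits (rad/s): [2.57, 2.57, 3.14, 3.14, 3.14, 3.14, 3.14].

INTERFACE

Orientations are given as a unit quaternion [w, x, y, z].
In Python, from cell import manip gives the robot as it stands.
- The arm moves only by the tool step_arm, never from a script. Its argument "plan" is a list that holds one entry, the list of rows, each a list of 4 numbers: the shift along the tool's x, y, z in cm, then the turn about the tool's y in rad. A call has 1 to 8 rows; each row shifts and turns the commanded pose from where the row before left it, along the tool's axes as they then stand; what a row does not reach is not made up. A row lasts 1/10 s, in which the tool goes at most 50 mm and 8.59 degrees, less where a joint would pass 70% of its speed; a pose out of reach is approached as far as the arm can. A call with a gripper value outside its range is refused whole. "gripper" is the closure, from -1 (fully open) to 1 (shut), set as the call begins (left out, the last holds). The fingers move at their own pace and stop on an object; "force" is the grip in N (left out, the last holds). Time passes only in rows, so rows that do not move let the fingers close. It gives the time, the measured TCP pose, the force and the opening at its end, in the units of the state.
- manip.read_state(): the state, without advancing time (a new reading comes with each control period).
- manip.camera(name): name is "scene" or "top"; returns a dict with "image" (384x512x3 uint8, red, green, blue), "fovy" (degrees; the focal length in pixels is half the picture's height over the tangent of half this angle, whatever the lens; pixels are square), "cx", "cy" (the principal point, pixels), "k1" (the pictures are not rectified: a ray, as slopes to the right and down, at radius r is drawn at 1 + k1 r^2 times it, then the intrinsics apply), "R" (3x3) and "t" (3): a world point X has camera coordinates R X + t. Camera axes: x right, y down, z forward; pixel columns grow to the right and rows downward; lengths in mm; the calibration is good to about 2 mm. A picture is of the moment at which its call begins. There is no depth.
- manip.job_done(): hands the job in, once; it reports no verdict.
Trained networks look in a picture, given as the dict that the camera call returned (one of the last four; its "shot" number tells which), for a name from the list of things; names that differ only in an ending like _2 or _b are one class to them, and where a whole thing is asked for, a point or a joint stands for the part that bears it (a point fixed in the world has none). Each returns a list of dicts, best first, with "confidence" (0 to 1); they miss things now and then, are a little off and sometimes report something else, mostly with a low value. They report only what shows in the picture. A call takes as long as a camera call. They do not tell look-alikes from the thing itself.
- manip.look_for(picture, label): "extent" ([centre column, centre row, width, height] as shares, 0 to 1, of the picture: columns of its width, rows of its height, round what is visible of it).
The state is a dict: "time_s": time; "joint_positions": joint angles; "dq": joint speeds; "effort": joint torques, N m; "eef_pos": TCP position; "tcp_rot": TCP orientation; "ft_force": force on the tool from outside, world axes, zero at the start; "moment": the same for the moment, N m; "grip_width": opening from 0.0 (shut) to 1.0 (fully open).
Only numpy, scipy, OpenCV 4.12 (cv2) and the standard library are available. Lean on these libraries where they do the work, as an engineer would, in place of code of your own. Each camera call takes 0.05 s, during which the arm holds its last target. There are 200 camera calls.

## Working session

There is one attempt and no reset: what is moved stays moved. The work goes in short steps, Python scripts to look and compute and a tool call to move; the robot and the scene stay as the last step left them, time stands still between calls to the robot, and variables do not carry over. Pictures are saved under pics/ and viewed, about 8 in all and at most 12, crops included, and the job is handed in when it is done.

Besides the shell and the picture viewer there is one more tool, called after "Emit:" as a command line: name --argument value ..., lists and objects as JSON in quotes. step_arm: Moves the arm, as the interface text tells. Its arguments: {"type":"object","properties":{"plan":{"type":"array","items":{"type":"array","items":{"type":"array","items":{"type":"number"}}}},"gripper":{"type":"number"},"force":{"type":"number"}},"required":["plan"]}

```bash
mkdir -p pics; ls; cat > h.py <<'E'
import numpy as np, cv2
from cell import manip
from scipy.spatial.transform import Rotation as Ro
def cam(n): return manip.camera(n)
def K(p):
    f=p["image"].shape[0]/2/np.tan(np.radians(p["fovy"])/2)
    return np.array([[f,0,p["cx"]],[0,f,p["cy"]],[0,0,1.]]),np.array([p["k1"],0,0,0,0.])
def ray(p,uv):
    k,d=K(p); uv=np.array(uv,float).reshape(-1,1,2)
    # distortion model: drawn = (1+k1 r^2)*ray
    s=cv2.undistortPoints(uv,k,d)[:,0]
    R=np.array(p["R"]);t=np.array(p["t"])
    return -R.T@t,(np.c_[s,np.ones(len(s))])@R
def atz(p,uv,z):
    o,d=ray(p,uv); return o+d*((z-o[2])/d[:,2])[:,None]
def proj(p,X):
    k,d=K(p); return cv2.projectPoints(np.array(X,float).reshape(-1,1,3),cv2.Rodrigues(np.array(p["R"]))[0],np.array(p["t"],float),k,d)[0][:,0]
def tri(p,a,q,b):
    o1,d1=ray(p,a);o2,d2=ray(q,b);A=np.zeros((3,3));B=np.zeros(3)
    for o,d in((o1,d1[0]),(o2,d2[0])):
        d=d/np.linalg.norm(d);M=np.eye(3)-np.outer(d,d);A+=M;B+=M@o
    return np.linalg.solve(A,B)
def save(p,n,crop=None,s=1):
    im=p["image"][...,::-1]
    if crop: im=im[crop[1]:crop[3],crop[0]:crop[2]]
    cv2.imwrite("pics/"+n,cv2.resize(im,None,fx=s,fy=s,interpolation=cv2.INTER_CUBIC))
E
python3 - <<'E'
from h import *
np.set_printoptions(precision=1,suppress=True)
P={n:cam(n) for n in("scene","top")}
im=np.hstack([P[n]["image"] for n in P]);
for n in P:
    p=P[n];save(p,n+"0.png",s=1.5);print(n,p["fovy"],p["k1"],"cam at",-np.array(p["R"]).T@np.array(p["t"]))
    for l in("feeder","handle","tray","vial_green","vial_red","vial_white","timer","flask","follower_face"):
        for r in manip.look_for(p,l)[:3]:
            e=np.array(r["extent"])*[512,384,512,384];print(l,e,round(r["confidence"],2))
import pickle;pickle.dump(P,open("P0.pkl","wb"))
print(manip.read_state())
E
```

```text
pics
scene 42.63778578848471 -0.013477530363426393 cam at [1479.4  245.2  768.3]
feeder [274.4 265.5 156.9  77.7] 0.96
tray [268.3 205.6  84.7  26.2] 0.66
vial_green [244.9 175.8  11.3  22.1] 0.71
vial_green [269.7 200.6  12.3  19.6] 0.7
vial_green [201.1 189.8   7.7  22.4] 0.69
vial_red [292.8 201.8  10.6  22.1] 0.44
vial_red [275.2 263.8 154.2  82.1] 0.25
vial_red [241.2 198.5   5.1  22.7] 0.24
vial_white [240.6 199.    5.5  22.8] 0.64
timer [148.6 181.4  27.2  31.3] 0.58
flask [397.9 224.   25.3  44.4] 0.6
follower_face [241.3 197.7   6.1  24.2] 0.68
follower_face [271.9 251.8  46.9  26.5] 0.66
follower_face [274.5 266.5 154.1  79.7] 0.49
top 45.02686055070197 -0.10876986869462846 cam at [ 318.4    2.8 1232.1]
feeder [222.3 143.  140.9  68.3] 0.97
handle [234.8 144.7   5.5   8.8] 0.52
tray [244.9 220.3  86.5  30.5] 0.78
vial_green [250.7 256.7   9.1  10.4] 0.64
vial_green [217.9 220.8   6.4  13.3] 0.57
vial_green [314.6 217.2  11.1   8.5] 0.52
vial_red [217.9 220.6   5.9  13.3] 0.57
vial_white [271.7 218.2  10.4   8.3] 0.55
vial_white [221.  143.  136.6  68.1] 0.22
timer [370.8 217.7  24.6  22.9] 0.79
flask [118.9 201.1  23.6  23. ] 0.91
follower_face [224.1 141.5  42.4  16.2] 0.83
{'time_s': 1.0, 'joint_positions': array([-1.2,  0.6,  0. ,  1.5, -0. ,  1. , -0. ]), 'dq': array([-0., -0.,  0.,  0., -0., -0.,  0.]), 'effort': array([ -0. , -56.3,   1.2, -19.4,   0. ,   0. ,  -0. ]), 'eef_pos': array([261.3, 595.2, 231.3]), 'tcp_rot': array([ 0.7, -0.7,  0.1, -0.1]), 'ft_force': array([-0.8,  0.4,  1.6]), 'moment': array([-0.,  0.,  0.]), 'grip_width': 1.0022256151423787}
```

View pics/scene0.png

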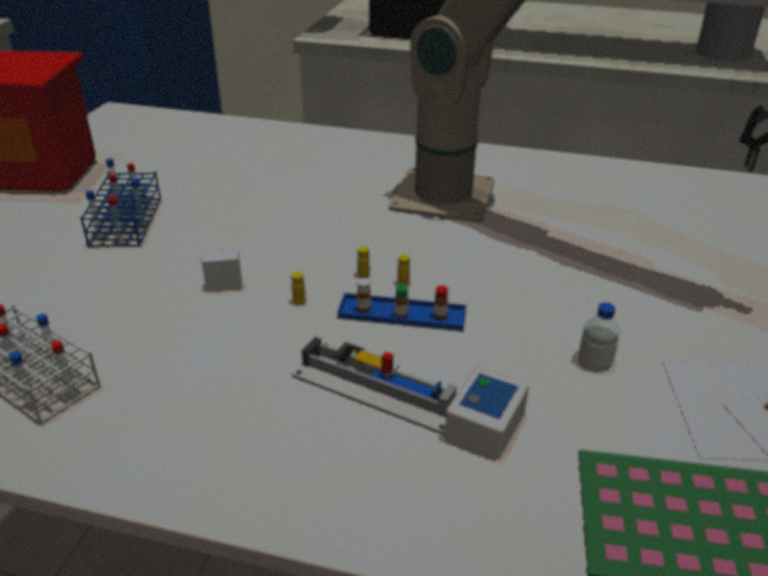

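View pics/top0.png

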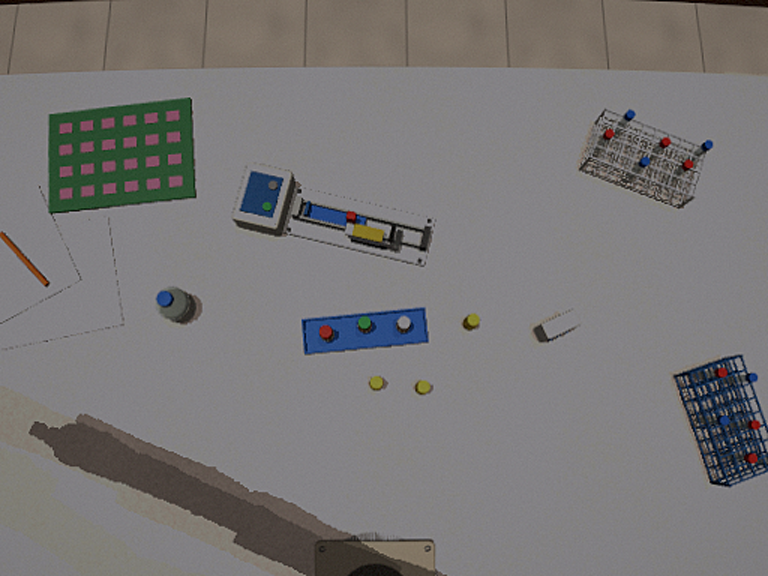

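```bash
python3 - <<'E'
import pickle,cv2,numpy as np
P=pickle.load(open("P0.pkl","rb"))
a=P["scene"]["image"][150:320,180:360,::-1];b=P["top"]["image"][90:270,130:330,::-1]
a=cv2.resize(a,(400*180//170,400),interpolation=2);b=cv2.resize(b,(372,335),interpolation=2)
a=cv2.resize(P["scene"]["image"][150:320,180:360,::-1],None,fx=4.4,fy=3.5,interpolation=2) if 0 else a
cv2.imwrite("pics/c1.png",cv2.resize(P["scene"]["image"][155:310,185:365,::-1],None,fx=3.8,fy=3.8,interpolation=2))
cv2.imwrite("pics/c2.png",cv2.resize(P["top"]["image"][100:270,145:335,::-1],None,fx=3.5,fy=3.5,interpolation=2))
E
```

```text
(no output)
```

Both views agree. The tray holds red, green and white from left to right in the top view (red cap at 326,332, green at 364,323, white at 404,323). The feeder has its head at the left (265,198) and the red handle near (351,215). Three yellow vials are look-alikes.

View pics/c1.png

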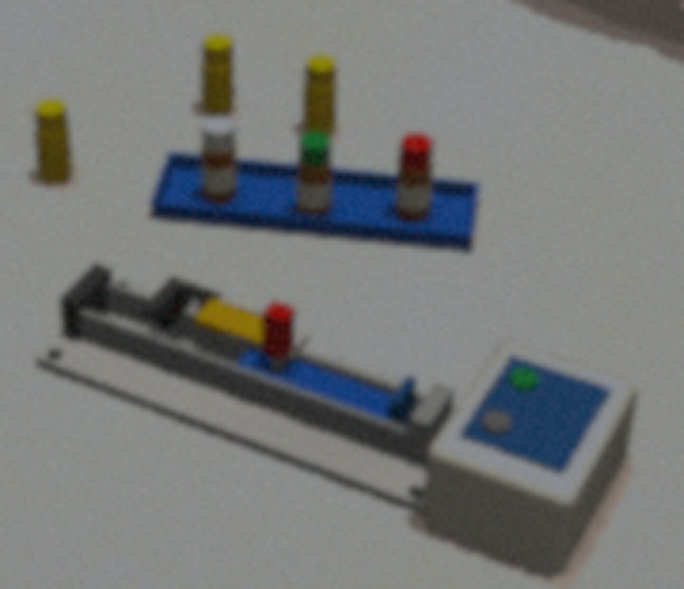

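View pics/c2.png

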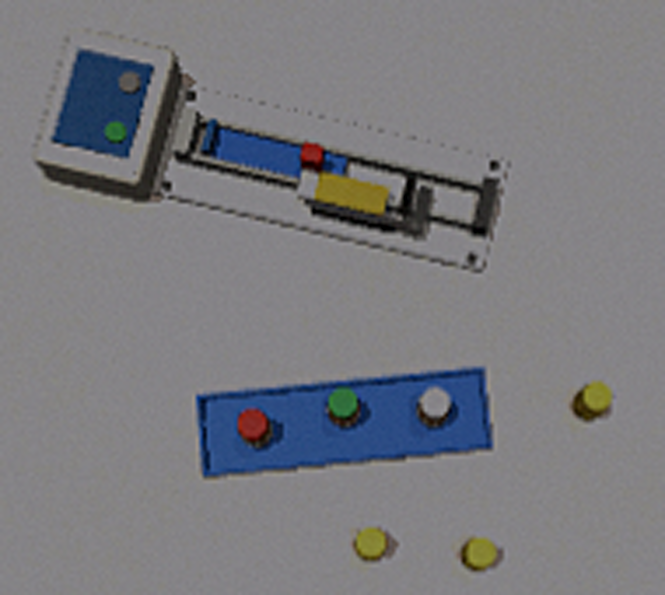

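Scene crop: front base edge runs (38,360) to (425,508), and the handle top is at (278,310). Top crop: base ends at (508,160)/(485,270), handle (313,153), caps red (254,420), green (344,402) and white (435,402). Next I fit poses to these.

```bash
cat > fit.py <<'E'
from h import *
import pickle
from scipy.optimize import least_squares
np.set_printoptions(precision=2,suppress=True)
P=pickle.load(open("P0.pkl","rb"));S,T=P["scene"],P["top"]
fs=lambda u:[(u[0]+.5)/3.8-.5+185,(u[1]+.5)/3.8-.5+155]
ft=lambda u:[(u[0]+.5)/3.5-.5+145,(u[1]+.5)/3.5-.5+100]
L=[(T,ft(u),X) for u,X in[((508,160),(-140,-45,8)),((485,270),(-140,45,8)),((163,200),(125,45,8)),((175,52),(125,-55,62)),((66,35),(210,-55,62)),((40,160),(210,55,62))]]
L+=[(S,fs(u),X) for u,X in[((38,360),(-140,-45,8)),((435,462),(125,-55,62)),((512,347),(125,55,62)),((636,394),(210,55,62)),((575,503),(210,-55,62))]]
def fw(q,X):
    c,s=np.cos(q[2]),np.sin(q[2]);X=np.atleast_2d(X)
    return np.c_[q[0]+c*X[:,0]-s*X[:,1],q[1]+s*X[:,0]+c*X[:,1],X[:,2]]
res=lambda q:np.concatenate([proj(p,fw(q,X))[0]-u for p,u,X in L])
r=least_squares(res,[550,0,1.35],loss="soft_l1",x_scale=[10,10,.1])
if __name__=="__main__":
    print("feeder",r.x,np.degrees(r.x[2]));print(res(r.x).reshape(-1,2))
def blob(p,col,uv,rad=9):
    im=p["image"].astype(float);R,G,B=im[...,0],im[...,1],im[...,2]
    w={"red":R-np.maximum(G,B),"green":G-np.maximum(R,B)}[col]
    v,u=np.mgrid[:384,:512];w=np.where((abs(u-uv[0])<rad)&(abs(v-uv[1])<rad),w,0)
    w=np.clip(w-.35*w.max(),0,.3*w.max()) # near-binary
    return np.array([(w*u).sum(),(w*v).sum()])/w.sum()
def sil(p,pts):
    h=cv2.convexHull(proj(p,pts).astype(np.float32));m=cv2.moments(h);return np.array([m["m10"],m["m01"]])/m["m00"]
a=np.linspace(0,2*np.pi,24,endpoint=False)
cap=lambda x,y,z0,z1:np.vstack([np.c_[x+11*np.cos(a),y+11*np.sin(a),0*a+z] for z in(z0,z1)])
def hand(x,y):
    B=np.array([[i,j,0] for i in(-8,8) for j in(-7,7)]);c=np.vstack([B+[0,0,38],B+[0,0,70]]);w=fw([x,y,r.x[2]],c);return w
if __name__=="__main__":
  for n,col,ut,us,f in[("red","red",(254,420),(417,150),lambda x,y:cap(x,y,47,63)),("green","green",(344,402),(315,148),lambda x,y:cap(x,y,47,63)),("handle","red",(313,153),(278,330),hand)]:
    bt,bs=blob(T,col,ft(ut)),blob(S,col,fs(us))
    g0=atz(T,[bt],60)[0][:2]
    sol={k:least_squares(lambda q:np.concatenate([sil(p,f(*q))-b for p,b in l]),g0) for k,l in(("both",[(T,bt),(S,bs)]),("T",[(T,bt)]),("S",[(S,bs)]))}
    print(n,bt,bs,{k:v.x for k,v in sol.items()})
    if n=="handle":
      c,s=np.cos(r.x[2]),np.sin(r.x[2])
      for k,v in sol.items(): d=v.x-r.x[:2];print(k,"in feeder",c*d[0]+s*d[1],-s*d[0]+c*d[1])
  print("white",atz(T,[ft((435,402))],63),atz(S,[fs((218,124))],63))
  s=manip.read_state();R=Ro.from_quat(np.roll(s["tcp_rot"],-1)).as_matrix();print("tool axes cols\n",R,s["time_s"])
  # stop bar: top-view features in feeder coords at z=36
  c,s=np.cos(r.x[2]),np.sin(r.x[2])
  for u in[(388,195),(318,188),(406,195),(414,210),(430,195),(480,205)]:
    d=atz(T,[ft(u)],36)[0][:2]-r.x[:2];print(u,"feeder",c*d[0]+s*d[1],-s*d[0]+c*d[1])
E
python3 fit.py
```

```text
feeder [658.21  35.99   1.34] 76.54708084630033
[[-0.21 -0.41]
 [-0.79 -0.59]
 [-3.6  -2.55]
 [-0.01 -0.99]
 [ 0.41 -2.97]
 [-3.27  0.03]
 [-0.49 -1.26]
 [-1.97 -4.62]
 [-1.9  -4.78]
 [ 2.12 -4.94]
 [ 0.15 -1.22]]
red [216.53 220.81] [294.12 192.8 ] {'both': array([454.65,  83.73]), 'T': array([455.39,  83.91]), 'S': array([451.2 ,  82.64])}
green [242.54 214.66] [267.46 192.22] {'both': array([470.55,  17.44]), 'T': array([471.09,  17.45]), 'S': array([470.55,  17.44])}
handle [233.59 143.26] [257.91 238.06] {'both': array([656.51,  41.01]), 'T': array([661.66,  41.09]), 'S': array([648.77,  41.01])}
both in feeder 4.4857924785240755 2.8238869670300994
T in feeder 5.7644247956757955 -2.1748526513820092
S in feeder 2.685435431010013 10.350153246653505
white [[470.43 -49.75  63.  ]] [[473.23 -49.8   63.  ]]
tool axes cols
 [[ 0.92 -0.    0.4 ]
 [-0.4   0.    0.92]
 [-0.   -1.    0.  ]] 1.0
(388, 195) feeder -57.17040518577684 12.64058809857117
(318, 188) feeder -4.094559702908249 19.623514582468033
(406, 195) feeder -70.48841844880823 9.463363013643873
(414, 210) feeder -79.05823812613662 19.49517956187326
(430, 195) feeder -88.25164905928715 5.220721034600253
(480, 205) feeder -127.0019630448004 4.010321009326621
```

```bash
cat > fit2.py <<'E'
import fit;from fit import *
def blob(p,col,uv,rad=11):
    im=cv2.GaussianBlur(p["image"],(0,0),.6).astype(float);R,G,B=im[...,0],im[...,1],im[...,2]
    w={"red":R-np.maximum(G,B),"green":G-np.maximum(R,B)}[col]/im.max(2)
    v,u=np.mgrid[:384,:512];m=(abs(u-uv[0])<rad)&(abs(v-uv[1])<rad)&(im.max(2)>25)&(w>.3)
    n,l,st,c=cv2.connectedComponentsWithStats(m.astype(np.uint8));return c[1+st[1:,4].argmax()],st[1+st[1:,4].argmax()]
def ext(p,pts): q=proj(p,pts);return q.min(0),q.max(0)
H=[(T,)+blob(T,"red",ft((313,153))),(S,)+blob(S,"red",fs((278,330)))]
L=[(T,ft(u),X) for u,X in[((508,160),(-140,-45,8)),((485,270),(-140,45,8))]]+[(S,fs(u),X) for u,X in[((38,360),(-140,-45,8)),((420,508),(125,-45,8))]]
def hand(q): 
    B=np.array([[5+i,1+j,0] for i in(-8,8) for j in(-7,7)]);return fw(q,np.vstack([B+[0,0,38],B+[0,0,70]]))
res=lambda q:np.concatenate([proj(p,fw(q,X))[0]-u for p,u,X in L]+[sil(p,hand(q))-b for p,b,_ in H])
r=least_squares(res,r.x,loss="soft_l1",x_scale=[10,10,.1]);q=r.x
print("feeder",q,np.degrees(q[2]));print(res(q).reshape(-1,2))
for n,col,ut,us in[("red","red",(254,420),(417,150)),("green","green",(344,402),(315,148))]:
    (bt,st),(bs,ss)=blob(T,col,ft(ut)),blob(S,col,fs(us));g0=atz(T,[bt],60)[0][:2];o={}
    for k,l in(("both",[(T,bt),(S,bs)]),("T",[(T,bt)]),("S",[(S,bs)])):
        o[k]=least_squares(lambda g:np.concatenate([sil(p,cap(*g,47,63))-b for p,b in l]),g0).x
    print(n,o,st,ss,[e for e in ext(S,cap(*o["both"],47,63))])
out=[]
def box(x0,x1,y0,y1,z0,z1):
    c=np.array([[x,y,z] for x in(x0,x1) for y in(y0,y1) for z in(z0,z1)]);E=[(i,j) for i in range(8) for j in range(i) if bin(i^j).count("1")==1];return c,E
for p,o,s in((T,(145,100),3.5),(S,(185,155),3.0)):
    im=p["image"][o[1]:o[1]+(90 if p is T else 155),o[0]:o[0]+190,::-1];im=cv2.convertScaleAbs(cv2.resize(im,None,fx=s,fy=s,interpolation=2),alpha=1.5)
    for b,c in((box(-140,125,-45,45,0,8),(255,255,0)),(box(125,210,-55,55,0,62),(0,255,255)),(box(-3,13,-6,8,38,70),(0,255,0)),(box(-140,100,-17.5,17.5,8,30),(255,0,255))):
        x=(proj(p,fw(q,b[0]))-o+.5)*s-.5
        for i,j in b[1]: cv2.line(im,tuple(int(v) for v in x[i]),tuple(int(v) for v in x[j]),c,1)
    out.append(im)
w=max(i.shape[1] for i in out)
cv2.imwrite("pics/ov.png",cv2.resize(np.vstack([cv2.copyMakeBorder(i,0,0,0,w-i.shape[1],0) for i in out]),None,fx=.76,fy=.76,interpolation=3))
E
python3 fit2.py
```

```text
feeder [659.79  34.42   1.32] 75.41813544630297
[[ 0.45  0.05]
 [-0.77 -0.28]
 [-1.   -1.75]
 [ 0.77 -0.16]
 [ 0.41 -0.57]
 [-0.14 -0.1 ]]
red {'both': array([456.19,  83.42]), 'T': array([454.21,  82.93]), 'S': array([460.92,  82.64])} [213 217   9  10  68] [291 190   8  13  85] [array([289.68, 188.92]), array([298.62, 199.  ])]
green {'both': array([470.34,  17.2 ]), 'T': array([470.18,  17.22]), 'S': array([470.94,  17.08])} [239 211   8   9  51] [265 189   6   9  50] [array([263.22, 188.1 ]), array([271.96, 198.15])]
```

View pics/ov.png

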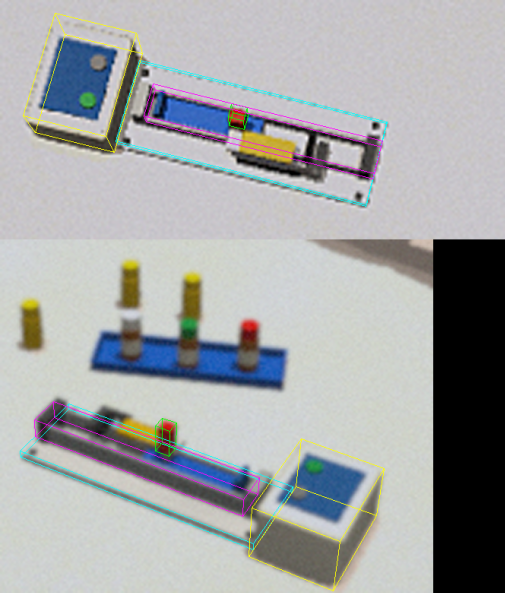

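The overlay fits: the base, channel, head and handle wireframes lie on the picture within about 1–2 px. That puts the feeder at (660, 34) with yaw about 75.5°, green at (470, 17) and red at (456, 83). Now I move to above the handle.

Emit:
step_arm --plan '[[[0, 0, 0, -0.08], [0, 0, 0, -0.08], [3.7, 0, -3.1, 0], [3.7, 0, -3.1, 0], [3.7, 0, -3.1, 0], [3.7, 0, -3.1, 0], [3.7, 0, -3.1, 0], [3.7, 0, -3.1, 0]]]' --gripper 0.0 --force 40

```text
time_s: 1.8
eef_pos: [430.5, 357.8, 231.6]
tcp_rot: [0.702, -0.701, 0.089, -0.09]
ft_force: [0.5, 1.0, 0.1]
grip_width: 0.498
```

Emit:
step_arm --plan '[[[3.7, 0, -3.1, 0], [3.7, 0, -3.1, 0], [3.7, 0, -3.1, 0], [3.7, 0, -3.1, 0], [3.7, 0, -3.1, 0], [3.7, 0, -3.1, 0], [3.7, 0, -3.1, 0]]]'

```text
time_s: 2.5
eef_pos: [626.7, 82.6, 231.5]
tcp_rot: [0.702, -0.701, 0.089, -0.09]
ft_force: [0.9, -0.0, -0.5]
grip_width: 0.501
```

```bash
cat > s.py <<'E'
import sys
from h import *
np.set_printoptions(precision=2,suppress=True)
q=np.array([660,34.5,np.radians(75.5)])
c,s=np.cos(q[2]),np.sin(q[2]);F=np.array([[c,s,0],[-s,c,0],[0,0,1.]])
st=manip.read_state();R=Ro.from_quat(np.roll(st["tcp_rot"],-1)).as_matrix();p=np.array(st["eef_pos"])
print("t",round(st["time_s"],2),"tcp",p,"feeder",F@(p-[q[0],q[1],0]),"F_feeder",F@st["ft_force"],"grip",round(st["grip_width"],3))
print("jaw yaw",np.degrees(np.arctan2(R[1,2],R[0,2])),"tilt",R[2],"j",st["joint_positions"])
if len(sys.argv)>3:
    a=np.array([float(v) for v in sys.argv[2:5]])
    w=a if sys.argv[1]=="w" else F.T@a+[q[0],q[1],0]
    print("delta cm tool",R.T@(w-p)/10)
E
python3 s.py f 5 1 41
```

```text
t 2.5 tcp [626.74  82.56 231.48] feeder [ 38.2   44.23 231.48] F_feeder [ 0.21 -0.91 -0.47] grip 0.501
jaw yaw 75.45317452673551 tilt [ 0. -1.  0.] j [-0.18  0.6   0.01  1.57 -0.01  0.97  1.15]
delta cm tool [ 4.32 19.05 -3.32]
```

Emit:
step_arm --plan '[[[2.16, 0, -1.66, 0], [2.16, 0, -1.66, 0], [0, 4.5, 0, 0], [0, 4.5, 0, 0], [0, 4.5, 0, 0], [0, 2, 0, 0], [0, 0, 0, 0]]]'

```text
time_s: 3.2
eef_pos: [656.3, 41.1, 72.5]
tcp_rot: [-0.701, 0.702, -0.092, 0.087]
ft_force: [-0.3, -0.2, 0.4]
grip_width: 0.501
```

```bash
python3 s.py f 5 1 41; python3 - <<'E'
from h import *
p=cam("scene");save(p,"s1.png",(200,170,350,290),5)
E
```

```text
t 3.2 tcp [656.31  41.09  72.52] feeder [ 5.45  5.22 72.52] F_feeder [-0.29  0.19  0.44] grip 0.501
jaw yaw 75.4600516982374 tilt [-0.01 -1.   -0.  ] j [-0.11  0.83  0.    1.61 -0.01  0.71  1.22]
delta cm tool [ 0.44  3.15 -0.04]
```

View pics/s1.png

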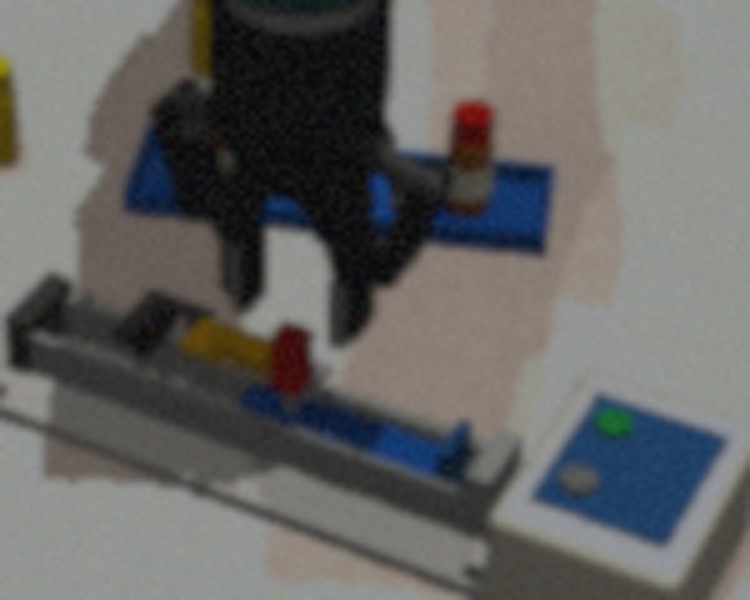

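The gripper fingertips (245,300)/(345,340) straddle the handle top (290,335). I correct 4 mm and descend.

Emit:
step_arm --plan '[[[0.44, 0, 0, 0], [0, 1.1, 0, 0], [0, 1.0, 0, 0], [0, 1.0, 0, 0], [0, 0, 0, 0]]]'

```text
time_s: 3.75
eef_pos: [662.0, 40.2, 43.5]
tcp_rot: [-0.701, 0.702, -0.091, 0.088]
ft_force: [-0.8, 0.6, -0.8]
grip_width: 0.503
```

```bash
python3 s.py f 5 1 41
```

```text
t 3.75 tcp [661.96  40.17  43.48] feeder [ 5.98 -0.48 43.48] F_feeder [ 0.36  0.88 -0.78] grip 0.503
jaw yaw 75.46080980446946 tilt [-0. -1. -0.] j [-0.11  0.87  0.    1.61 -0.    0.67  1.22]
delta cm tool [-0.15  0.25 -0.1 ]
```

Emit:
step_arm --plan '[[[0, 0, 0, 0], [0, 0, 0, 0], [0, 0, 0, 0], [0, 0, 0, 0], [0, 0, 0, 0], [0, 0, 0, 0]]]' --gripper 1 --force 45

```text
time_s: 4.35
eef_pos: [663.4, 39.1, 45.7]
tcp_rot: [-0.701, 0.702, -0.09, 0.09]
ft_force: [-2.3, -4.2, 3.3]
grip_width: 0.176
```

```bash
python3 s.py f 5 1 41
```

```text
t 4.35 tcp [663.4   39.15  45.66] feeder [ 5.35 -2.13 45.66] F_feeder [-4.67  1.13  3.25] grip 0.176
jaw yaw 75.43181087967548 tilt [ 0. -1. -0.] j [-0.1   0.87  0.    1.6  -0.    0.67  1.22]
delta cm tool [-0.31  0.47 -0.03]
```

Emit:
step_arm --plan '[[[0, 0, -0.3, 0], [0, 0, -0.5, 0], [0, 0, -0.5, 0], [0, 0, -0.5, 0], [0, 0, -0.5, 0], [0, 0, -0.5, 0], [0, 0, -0.2, 0], [0, 0, 0, 0]]]'

```text
time_s: 5.15
eef_pos: [657.4, 15.2, 45.7]
tcp_rot: [0.703, -0.7, 0.088, -0.09]
ft_force: [0.8, 6.0, 1.4]
grip_width: 0.175
```

```bash
python3 s.py f -25 1 41
```

```text
t 5.15 tcp [657.44  15.2   45.68] feeder [-19.33  -2.35  45.68] F_feeder [6.04 0.73 1.38] grip 0.175
jaw yaw 75.55886105731946 tilt [ 0.   -1.    0.01] j [-0.06  0.86 -0.01  1.63 -0.    0.65  1.26]
delta cm tool [-0.34  0.46 -0.57]
```

Emit:
step_arm --plan '[[[0, 0, -0.5, 0], [0, 0, -0.5, 0], [0, 0, -0.5, 0], [0, 0, -0.5, 0], [0, 0, -0.5, 0], [0, 0, -0.5, 0], [0, 0, -0.3, 0], [0, 0, 0, 0]]]'

```text
time_s: 5.95
eef_pos: [649.8, -15.7, 45.7]
tcp_rot: [0.704, -0.699, 0.087, -0.09]
ft_force: [2.5, 6.1, 0.5]
grip_width: 0.169
```

```bash
python3 s.py f -25 1 41
```

```text
t 5.95 tcp [649.76 -15.75  45.67] feeder [-51.21  -2.67  45.67] F_feeder [ 6.56 -0.85  0.5 ] grip 0.169
jaw yaw 75.59050458728471 tilt [ 0.   -1.    0.01] j [-0.01  0.85 -0.01  1.65  0.01  0.63  1.3 ]
delta cm tool [-0.36  0.48  2.62]
```

Emit:
step_arm --plan '[[[0, 0, -0.15, 0], [0, 0, -0.15, 0], [0, 0, -0.15, 0], [0, 0, 0, 0]]]'

```text
time_s: 6.35
eef_pos: [648.9, -19.3, 45.7]
tcp_rot: [0.704, -0.699, 0.087, -0.09]
ft_force: [4.1, 7.9, -0.4]
grip_width: 0.175
```

Emit:
step_arm --plan '[[[0, 0, -0.15, 0], [0, 0, -0.15, 0], [0, 0, 0, 0]]]'

```text
time_s: 6.65
eef_pos: [647.1, -22.4, 45.7]
tcp_rot: [0.704, -0.699, 0.088, -0.089]
ft_force: [1.6, 7.2, 2.3]
grip_width: 0.177
```

Emit:
step_arm --plan '[[[0, 0, -0.15, 0], [0, 0, -0.15, 0], [0, 0, 0, 0]]]'

```text
time_s: 6.95
eef_pos: [646.0, -25.1, 45.6]
tcp_rot: [0.704, -0.699, 0.088, -0.089]
ft_force: [-0.1, 7.8, 3.2]
grip_width: 0.179
```

Emit:
step_arm --plan '[[[0, 0, -0.15, 0], [0, 0, -0.15, 0], [0, 0, 0, 0]]]'

```text
time_s: 7.25
eef_pos: [645.5, -26.9, 45.6]
tcp_rot: [0.704, -0.699, 0.088, -0.089]
ft_force: [0.8, 9.3, 2.5]
grip_width: 0.178
```

Emit:
step_arm --plan '[[[0, 0, -0.15, 0], [0, 0, -0.1, 0], [0, 0, 0, 0]]]'

```text
time_s: 7.55
eef_pos: [645.4, -27.4, 45.7]
tcp_rot: [0.705, -0.698, 0.087, -0.089]
ft_force: [1.5, 11.8, 1.5]
grip_width: 0.176
```

```bash
python3 s.py f -25 1 41
```

```text
t 7.55 tcp [645.4  -27.41  45.67] feeder [-63.59  -1.36  45.67] F_feeder [11.83  1.47  1.53] grip 0.176
jaw yaw 75.70425196018934 tilt [ 0.   -1.    0.01] j [ 0.02  0.85 -0.02  1.66  0.01  0.62  1.32]
delta cm tool [-0.22  0.51  3.85]
```

The stop is felt at pull-back of about 69 mm: 2.5 mm commanded moved only 0.5 mm, and force rose to 11.8 N. Now I slip sideways.

Emit:
step_arm --plan '[[[-0.2, 0, 0, 0], [-0.3, 0, 0, 0], [-0.3, 0, 0, 0], [-0.3, 0, 0, 0], [0, 0, 0, 0]]]'

```text
time_s: 8.05
eef_pos: [636.7, -25.3, 45.7]
tcp_rot: [0.705, -0.698, 0.086, -0.09]
ft_force: [5.4, 11.2, -2.9]
grip_width: 0.174
```

```bash
python3 s.py f -25 1 41
```

```text
t 8.05 tcp [636.66 -25.29  45.69] feeder [-63.73   7.62  45.69] F_feeder [12.21 -2.38 -2.92] grip 0.174
jaw yaw 75.70750119777388 tilt [ 0.01 -1.    0.01] j [ 0.01  0.84 -0.02  1.7   0.01  0.6   1.31]
delta cm tool [0.67 0.51 3.87]
```

Emit:
step_arm --plan '[[[-0.2, 0, 0, 0], [-0.15, 0, 0, 0], [0, 0, 0, 0]]]'

```text
time_s: 8.35
eef_pos: [636.5, -25.2, 45.8]
tcp_rot: [0.705, -0.698, 0.084, -0.093]
ft_force: [10.5, 9.0, -8.9]
grip_width: 0.177
```

```bash
python3 s.py f -25 1 41
```

```text
t 8.35 tcp [636.48 -25.23  45.83] feeder [-63.72   7.81  45.83] F_feeder [11.3  -7.89 -8.93] grip 0.177
jaw yaw 75.69734068779668 tilt [ 0.01 -1.    0.01] j [ 0.01  0.84 -0.02  1.7   0.01  0.59  1.31]
delta cm tool [0.69 0.53 3.86]
```

Emit:
step_arm --plan '[[[0.15, 0, 0.1, 0], [0.1, 0, 0.2, 0], [0, 0, 0.2, 0], [0, 0, 0.2, 0], [0, 0, 0, 0]]]'

```text
time_s: 8.85
eef_pos: [637.6, -21.6, 45.7]
tcp_rot: [0.704, -0.699, 0.086, -0.091]
ft_force: [5.2, 7.8, -2.5]
grip_width: 0.177
```

```bash
python3 s.py f -25 1 41
```

```text
t 8.85 tcp [637.57 -21.57  45.74] feeder [-59.9    7.68  45.74] F_feeder [ 8.83 -3.08 -2.45] grip 0.177
jaw yaw 75.62187190043913 tilt [ 0.01 -1.    0.01] j [ 0.    0.84 -0.01  1.69  0.01  0.6   1.3 ]
delta cm tool [0.67 0.5  3.48]
```

Emit:
step_arm --plan '[[[0, 0, 0.15, 0], [0, 0, 0.15, 0], [0, 0, 0.1, 0], [0, 0, 0, 0]]]'

```text
time_s: 9.25
eef_pos: [637.6, -21.3, 45.7]
tcp_rot: [0.702, -0.701, 0.087, -0.091]
ft_force: [5.8, 0.7, -1.3]
grip_width: 0.177
```

```bash
python3 s.py f -25 1 41
```

```text
t 9.25 tcp [637.58 -21.33  45.72] feeder [-59.67   7.73  45.72] F_feeder [ 2.17 -5.38 -1.34] grip 0.177
jaw yaw 75.5031906852221 tilt [ 0.01 -1.    0.  ] j [-0.    0.84 -0.01  1.69  0.01  0.6   1.3 ]
delta cm tool [0.67 0.49 3.47]
```

The catch holds: pull dropped from 8.8 to 2.2 N with no motion. I release and lift.

Emit:
step_arm --plan '[[[0, 0, 0, 0], [0, 0, 0, 0], [0, 0, 0, 0], [0, -1.5, 0, 0], [0, -3, 0, 0], [0, -4, 0, 0], [0, -4, 0, 0], [0, 0, 0, 0.14]]]' --gripper 0

```text
time_s: 10.05
eef_pos: [638.8, -23.0, 177.7]
tcp_rot: [0.694, -0.692, 0.135, -0.144]
ft_force: [0.6, -0.5, 0.5]
grip_width: 0.5
```

```bash
python3 s.py w 470.3 17.3 130
```

```text
t 10.05 tcp [638.79 -22.97 177.65] feeder [-60.95   6.14 177.65] F_feeder [-0.36 -0.73  0.48] grip 0.5
jaw yaw 67.25218181735112 tilt [ 0.01 -1.    0.01] j [-0.03  0.66  0.03  1.62 -0.03  0.85  1.19]
delta cm tool [-17.15   4.57  -2.83]
```

Emit:
step_arm --plan '[[[0, 0, 0, 0.143], [0, 0, 0, 0.143], [0, 0, 0, 0.143], [0, 0, 0, 0.143], [0, 0, 0, 0.143], [0, 0, 0, 0.143], [0, 0, 0, 0.143], [0, 0, 0, 0.143]]]'

```text
time_s: 10.85
eef_pos: [634.7, -22.4, 171.5]
tcp_rot: [0.507, -0.506, 0.493, -0.493]
ft_force: [-0.1, -0.5, -0.4]
grip_width: 0.501
```

Emit:
step_arm --plan '[[[0, 0, 0, 0.143], [0, 0, 0, 0.143], [0, 0, 0, 0]]]'

```text
time_s: 11.15
eef_pos: [634.7, -22.2, 171.1]
tcp_rot: [-0.433, 0.433, -0.559, 0.559]
ft_force: [0.5, 0.1, 0.0]
grip_width: 0.501
```

```bash
python3 s.py w 470.3 17.3 90; python3 - <<'E'
from h import *
import pickle
T=cam("top");S=cam("scene");pickle.dump((T,S),open("P1.pkl","wb"))
a=cv2.resize(T["image"][110:190,160:320,::-1],None,fx=4,fy=4,interpolation=2);b=cv2.resize(S["image"][180:310,185:345,::-1],None,fx=4,fy=4,interpolation=2)
cv2.imwrite("pics/v7.png",cv2.resize(np.vstack([a,b]),None,fx=.71,fy=.71,interpolation=3))
E
```

```text
t 11.15 tcp [634.72 -22.23 171.14] feeder [-61.25  10.27 171.14] F_feeder [ 0.23 -0.48  0.01] grip 0.501
jaw yaw -14.505818344133655 tilt [-0. -1.  0.] j [-0.27  0.71  0.44  1.63 -0.37  0.88  0.06]
delta cm tool [  0.29   8.11 -16.91]
```

View pics/v7.png

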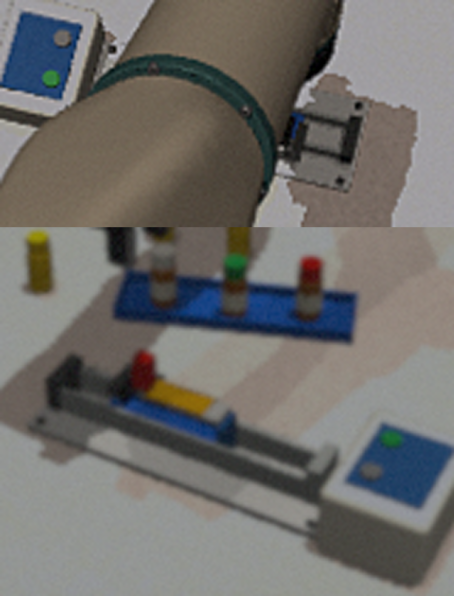

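The follower stays back: its face is at (228,425), the handle is in the notch at (145,365), and the channel is clear up to the stop at (320,460). Next is the green vial.

Emit:
step_arm --plan '[[[0.1, 0, -4.2, 0], [0.1, 0, -4.2, 0], [0.1, 0, -4.2, 0], [0, 0, -4.2, 0], [0, 4, 0, 0], [0, 4, 0, 0], [0, 0, 0, 0]]]'

```text
time_s: 11.95
eef_pos: [468.4, 17.0, 87.6]
tcp_rot: [0.432, -0.436, 0.56, -0.557]
ft_force: [-1.3, 0.1, 0.5]
grip_width: 0.496
```

```bash
python3 s.py w 470.3 17.3 30
```

```text
t 11.95 tcp [468.38  16.98  87.63] feeder [-64.94 181.13  87.63] F_feeder [-0.18  1.26  0.54] grip 0.496
jaw yaw -14.351810858070593 tilt [ 0.   -1.   -0.01] j [-0.31  0.65  0.32  2.14 -0.48  0.43  0.13]
delta cm tool [-0.08  5.76  0.22]
```

Emit:
step_arm --plan '[[[0, 1.5, 0.1, 0], [0, 1.5, 0.1, 0], [0, 1.5, 0, 0], [0, 1.2, 0, 0], [0, 0, 0, 0]]]'

```text
time_s: 12.45
eef_pos: [473.3, 16.0, 33.2]
tcp_rot: [0.433, -0.433, 0.559, -0.559]
ft_force: [0.1, -0.4, 0.4]
grip_width: 0.502
```

Emit:
step_arm --plan '[[[0, 0, 0, 0], [0, 0, 0, 0], [0, 0, 0, 0], [0, 0, 0, 0]]]' --gripper 1 --force 25

```text
time_s: 12.85
eef_pos: [473.8, 16.1, 34.1]
tcp_rot: [-0.433, 0.433, -0.559, 0.559]
ft_force: [-1.7, -0.4, 5.6]
grip_width: 0.263
```

```bash
python3 s.py w 470.3 17.3 30
```

```text
t 12.85 tcp [473.78  16.07  34.07] feeder [-64.47 175.67  34.07] F_feeder [-0.83  1.57  5.62] grip 0.263
jaw yaw -14.489171124847887 tilt [-0. -1.  0.] j [-0.24  0.75  0.22  2.15 -0.54  0.3   0.19]
delta cm tool [-0.03  0.41 -0.37]
```

Emit:
step_arm --plan '[[[0, -0.5, 0, 0], [0, -1.5, 0, 0], [0, -3, 0, 0], [0, -3, 0, 0], [0, 0, 0, 0]]]'

```text
time_s: 13.35
eef_pos: [475.5, 16.0, 116.4]
tcp_rot: [-0.435, 0.431, -0.558, 0.56]
ft_force: [-0.2, -0.8, -0.5]
grip_width: 0.262
```

```bash
python3 s.py f 86 0 114
```

```text
t 13.35 tcp [475.53  16.03 116.4 ] feeder [-64.07 173.97 116.4 ] F_feeder [-0.86 -0.02 -0.51] grip 0.262
jaw yaw -14.491665732860463 tilt [-0.   -1.    0.01] j [-0.35  0.6   0.38  2.11 -0.45  0.5   0.12]
delta cm tool [-15.     0.37  17.4 ]
```

Emit:
step_arm --plan '[[[-1.5, 0, 1.7, 0], [-2.5, 0, 2.9, 0], [-2.5, 0, 2.9, 0], [-2.5, 0, 2.9, 0], [-2.5, 0, 2.9, 0], [-2.5, 0, 2.9, 0], [-1.0, 0, 1.2, 0], [0, 0, 0, 0]]]'

```text
time_s: 14.15
eef_pos: [680.5, 119.6, 111.8]
tcp_rot: [0.434, -0.433, 0.559, -0.558]
ft_force: [-0.6, 0.8, -0.5]
grip_width: 0.265
```

```bash
python3 s.py f 86 0 90
```

```text
t 14.15 tcp [680.46 119.62 111.75] feeder [ 87.53   1.5  111.75] F_feeder [ 0.59  0.79 -0.48] grip 0.265
jaw yaw -14.34636893944998 tilt [-0. -1.  0.] j [-0.45  0.86  0.44  1.5  -0.43  0.88 -0.12]
delta cm tool [0.16 2.17 0.15]
```

Emit:
step_arm --plan '[[[0.15, 1.5, 0.15, 0], [0, 2.0, 0, 0], [0, 0, 0, 0]]]'

```text
time_s: 14.45
eef_pos: [676.3, 114.6, 74.4]
tcp_rot: [0.43, -0.435, 0.561, -0.558]
ft_force: [-1.3, 0.7, -0.9]
grip_width: 0.262
```

```bash
python3 s.py f 86 0 75; cat > look.py <<'E'
from h import *
import pickle,sys
T=cam("top");S=cam("scene");pickle.dump((T,S),open("P2.pkl","wb"))
q=np.array([660,34.5,np.radians(75.5)]);c,s=np.cos(q[2]),np.sin(q[2])
fw=lambda X:np.c_[q[0]+c*X[:,0]-s*X[:,1],q[1]+s*X[:,0]+c*X[:,1],X[:,2]]
out=[]
for p,o,w,h in((T,(165,115),70,55),(S,(225,200),100,80)):
    k=6;im=cv2.resize(p["image"][o[1]:o[1]+h,o[0]:o[0]+w,::-1],None,fx=k,fy=k,interpolation=2);im=cv2.convertScaleAbs(im,alpha=1.4)
    if len(sys.argv)>2:
      for y in(-13.5,13.5):
        x=(proj(p,fw(np.array([[20,y,30.],[100,y,30]])))-o+.5)*k-.5;cv2.line(im,*[tuple(int(v) for v in r) for r in x],(255,255,0),1)
    out.append(im)
w=max(i.shape[1] for i in out);im=np.vstack([cv2.copyMakeBorder(i,0,0,0,w-i.shape[1],0) for i in out]);f=min(1,598/im.shape[0])
cv2.imwrite("pics/"+sys.argv[1],cv2.resize(im,None,fx=f,fy=f,interpolation=3) if f<1 else im)
E
python3 look.py v8.png 1
```

```text
t 14.45 tcp [676.33 114.63  74.4 ] feeder [81.67  4.26 74.4 ] F_feeder [ 0.37  1.39 -0.86] grip 0.262
jaw yaw -14.589097226460346 tilt [ 0.   -1.   -0.01] j [-0.43  0.9   0.42  1.53 -0.45  0.82 -0.1 ]
delta cm tool [-0.43 -0.06  0.42]
```

View pics/v8.png

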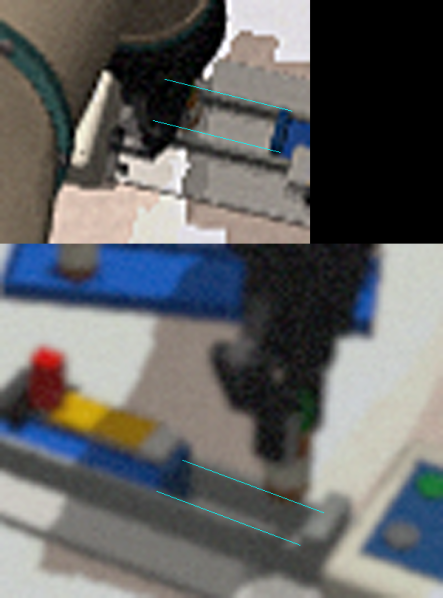

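In the top part the channel walls run from about (200,95) to (285,110) and (185,135) to (270,158). The cyan lines mark my expected inner edges and look 1–3 mm off in y. I check this with intensity profiles.

```bash
python3 - <<'E'
from h import *
import pickle
q=np.array([660,34.5,np.radians(75.5)]);c,s=np.cos(q[2]),np.sin(q[2])
fw=lambda X:np.c_[q[0]+c*X[:,0]-s*X[:,1],q[1]+s*X[:,0]+c*X[:,1],X[:,2]]
P0=pickle.load(open("P0.pkl","rb"));T1,S1=pickle.load(open("P1.pkl","rb"));T2,S2=pickle.load(open("P2.pkl","rb"))
ys=np.arange(-60,61,2.)
def prof(p,xs,z):
    g=p["image"].astype(np.float32).mean(2);a=[]
    for x in xs:
        u=proj(p,fw(np.c_[0*ys+x,ys,0*ys+z])).astype(np.float32);a.append(cv2.remap(g,u[None,:,0],u[None,:,1],1)[0])
    return np.mean(a,0)
A=[prof(P0["top"],np.arange(-120,-100,2),30),prof(T2,np.arange(48,62,2),30),prof(S1,np.arange(45,90,3),30),prof(P0["top"],np.arange(-120,-100,2),8),prof(T2,np.arange(48,62,2),8)]
print("y  P0top(-110,z30)  T2(55,z30)  S1(65,z30) P0top z8 T2 z8")
for i,y in enumerate(ys): print(int(y),*[int(a[i]) for a in A])
E
```

```text
y  P0top(-110,z30)  T2(55,z30)  S1(65,z30) P0top z8 T2 z8
-60 132 161 131 132 101
-58 132 162 133 133 103
-56 132 140 133 133 107
-54 132 105 133 133 107
-52 133 101 132 133 107
-50 133 105 132 133 108
-48 133 106 132 132 108
-46 133 106 132 131 109
-44 133 107 130 129 107
-42 132 107 124 130 99
-40 131 107 111 133 96
-38 129 107 92 133 98
-36 129 102 71 133 98
-34 132 96 57 132 99
-32 133 97 51 132 99
-30 133 98 50 133 97
-28 132 98 50 134 97
-26 132 98 50 134 98
-24 133 98 51 133 99
-22 134 97 54 124 97
-20 134 97 62 106 87
-18 133 99 78 61 73
-16 126 98 96 21 50
-14 108 87 110 48 34
-12 65 73 116 93 41
-10 22 51 109 131 63
-8 46 33 93 135 87
-6 93 40 73 134 97
-4 130 61 59 133 101
-2 135 88 52 133 101
0 134 100 50 133 100
2 133 102 49 133 101
4 132 100 50 133 102
6 133 100 50 134 103
8 133 101 52 132 102
10 133 103 58 123 96
12 134 103 70 101 85
14 131 101 88 54 70
16 120 95 106 33 46
18 93 83 120 73 34
20 43 66 129 116 50
22 40 42 135 137 77
24 85 38 139 135 91
26 126 59 141 133 99
28 137 82 142 133 103
30 134 93 142 133 102
32 133 100 142 133 102
34 133 102 142 133 101
36 133 101 142 133 101
38 133 99 142 133 101
40 133 97 142 134 101
42 133 98 142 135 102
44 133 98 141 123 104
46 135 98 141 97 98
48 131 101 141 86 84
50 112 99 141 121 77
52 85 91 141 135 101
54 103 76 141 134 111
56 133 85 140 133 111
58 135 106 140 132 111
60 133 111 140 132 109
```

```bash
python3 - <<'E'
from h import *
import pickle
np.set_printoptions(precision=1,suppress=True)
T2,S2=pickle.load(open("P2.pkl","rb"))
a=np.linspace(0,2*np.pi,60);X=np.c_[676.3+12*np.cos(a),114.6+12*np.sin(a),0*a+43.4]
u=proj(S2,X);print("foot pred",u.min(0),u.max(0))
g=S2["image"].astype(int)
for r in range(246,266): print(r,' '.join('%3d,%3d'%(g[r,c].mean(),g[r,c,0]-g[r,c,2]) for c in range(280,300)))
E
sed -i 's/660,34.5,np.radians(75.5)/657,34.5,np.radians(76.2)/' s.py; python3 s.py f 86 0 67
```

```text
foot pred [283.2 251.9] [294.1 259.2]
246  94, 16  77, 12  53,  9  22,  4  16,  2  19, -3  10,  0  14,  1  16,  2  35,  2  47,  0  46,  1  35, 16  35, 28  57, 17  95,  7 128,  1 143, -2 148, -5 145, -1
247  95, 15  83, 12  59, 10  38,  6  26,  1  13, -6  24, -3  17,  7  19, -4  36,  1  45,  3  42,  7  33, 21  38, 22  60, 13  99,  3 130, -2 144, -2 146, -2 147, -1
248  98, 16  93, 17  79, 10  63,  9  44,  4  29,  0  23,  0  12, -1  27, -3  40, -1  49,  3  48,  8  45, 12  52, 16  68,  9  97,  3 130, -4 144, -4 145, -1 144,  4
249  97, 16  93, 17  87, 14  80, 13  62, 10  48,  5  42,  6  39,  2  40,  5  46,  3  52,  1  53,  8  61,  9  59, 10  73,  5 105,  1 133, -3 144,  1 142,  5 142,  7
250  94, 15  95, 13  93, 13  85, 15  71, 11  60,  8  59,  4  51,  5  51,  6  53,  4  59,  5  61,  7  63,  9  62,  9  74,  5 111, -2 141, -2 142,  1 141, 10 142, 10
251  87, 12  93, 11  91, 13  89, 14  77, 13  64, 10  61,  8  61,  5  63,  6  66,  7  63,  6  66,  8  64,  6  64,  7  78,  4 114,  1 138, -1 143,  4 142, 12 140, 10
252  83,  5  87,  6  84,  9  86,  8  75, 10  63, 10  63,  7  66, 11  69,  7  6
[... 1746 characters left out ...]
 72,  3  75,  1  69,  3  63,  2  61,  2  54,  1  46,  2  50,  1  46,  1  45,  0  50,  1  61,  0  79,  1  91,  1  96,  2  99,  1  93,  2  86,  2
264  55,  0  60,  5  63,  2  70,  3  71,  0  71,  2  67,  5  60,  4  51,  0  49, -2  52,  2  54,  0  61,  2  74,  1  86,  3  94,  0  95,  4  99,  1  93,  2  75,  3
265  51,  1  53,  3  57,  1  52,  0  59,  0  61,  0  64,  3  57,  4  56,  2  54,  3  53,  4  64,  1  66,  2  73,  0  80,  1  85,  0  92,  2  90,  2  81,  2  63,  2
t 14.55 tcp [679.01 114.95  77.45] feeder [83.37 -2.19 77.45] F_feeder [ 0.98 -0.39 -0.63] grip 0.264
jaw yaw -14.566562666121454 tilt [ 0. -1. -0.] j [-0.44  0.9   0.42  1.52 -0.45  0.82 -0.1 ]
delta cm tool [-0.26  1.05 -0.22]
```

Emit:
step_arm --plan '[[[-0.15, 0, -0.2, 0], [0, 0.5, 0, 0], [0, 0.5, 0, 0], [0, 0.1, 0, 0], [0, 0, 0, 0], [0, 0, 0, 0]]]'

```text
time_s: 15.15
eef_pos: [678.9, 117.8, 67.3]
tcp_rot: [-0.433, 0.433, -0.559, 0.559]
ft_force: [-0.2, 0.3, 0.8]
grip_width: 0.263
```

```bash
python3 s.py f 85 0 39
```

```text
t 15.15 tcp [678.91 117.77  67.3 ] feeder [86.09 -1.42 67.3 ] F_feeder [0.27 0.24 0.76] grip 0.263
jaw yaw -14.496903764042926 tilt [ 0. -1.  0.] j [-0.44  0.91  0.41  1.53 -0.46  0.8  -0.1 ]
delta cm tool [ 0.11  2.83 -0.14]
```

Emit:
step_arm --plan '[[[0.1, 0.2, -0.12, 0], [0, 0.3, 0, 0], [0, 0.3, 0, 0], [0, 0.3, 0, 0], [0, 0, 0, 0]]]'

```text
time_s: 15.65
eef_pos: [678.9, 116.7, 56.2]
tcp_rot: [-0.434, 0.432, -0.558, 0.56]
ft_force: [3.8, -0.9, -1.6]
grip_width: 0.265
```

```bash
python3 s.py f 85 0 39
```

```text
t 15.65 tcp [678.87 116.72  56.21] feeder [85.07 -1.63 56.21] F_feeder [-0.01 -3.9  -1.64] grip 0.265
jaw yaw -14.511630818303205 tilt [-0. -1.  0.] j [-0.43  0.92  0.41  1.53 -0.47  0.78 -0.09]
delta cm tool [ 0.01  1.72 -0.17]
```

Emit:
step_arm --plan '[[[0, 0, 0.15, 0], [0, 0, 0.15, 0], [0, 0.3, 0, 0], [0, 0.3, 0, 0], [0, 0, 0, 0]]]'

```text
time_s: 16.15
eef_pos: [679.5, 116.6, 49.5]
tcp_rot: [0.432, -0.433, 0.559, -0.559]
ft_force: [0.4, 0.1, -1.2]
grip_width: 0.263
```

```bash
python3 s.py f 85 0 39
```

```text
t 16.15 tcp [679.55 116.56  49.51] feeder [85.07 -2.32 49.51] F_feeder [ 0.2  -0.32 -1.24] grip 0.263
jaw yaw -14.491388741997051 tilt [ 0. -1. -0.] j [-0.43  0.94  0.4   1.53 -0.47  0.77 -0.09]
delta cm tool [ 0.01  1.05 -0.23]
```

Emit:
step_arm --plan '[[[0, 0.4, 0, 0], [0, 0.4, 0, 0], [0, 0.2, 0, 0], [0, 0, 0, 0], [0, 0.1, 0, 0], [0, 0, 0, 0]]]'

```text
time_s: 16.75
eef_pos: [680.4, 116.4, 39.4]
tcp_rot: [-0.433, 0.433, -0.559, 0.559]
ft_force: [-0.3, -0.8, 0.5]
grip_width: 0.264
```

```bash
python3 s.py f 85 0 39
```

```text
t 16.75 tcp [680.43 116.38  39.4 ] feeder [85.11 -3.22 39.4 ] F_feeder [-0.89  0.1   0.51] grip 0.264
jaw yaw -14.498175779603944 tilt [-0. -1.  0.] j [-0.42  0.95  0.4   1.53 -0.47  0.76 -0.08]
delta cm tool [ 0.01  0.04 -0.32]
```

Emit:
step_arm --plan '[[[0, 0.1, 0, 0], [0, 0.1, 0, 0], [0, 0, 0, 0]]]'

```text
time_s: 17.05
eef_pos: [680.7, 116.5, 39.1]
tcp_rot: [0.433, -0.433, 0.559, -0.559]
ft_force: [-3.0, 0.6, 9.1]
grip_width: 0.262
```

```bash
python3 s.py f 85 0 39
```

```text
t 17.05 tcp [680.65 116.47  39.14] feeder [85.24 -3.42 39.14] F_feeder [-0.18  3.06  9.1 ] grip 0.262
jaw yaw -14.4945204859901 tilt [-0. -1.  0.] j [-0.42  0.95  0.4   1.53 -0.47  0.76 -0.08]
delta cm tool [ 0.03  0.01 -0.34]
```

Floor is felt at TCP z = 39.1 as expected. I relax, release and lift.

Emit:
step_arm --plan '[[[0, -0.1, 0, 0], [0, 0, 0, 0], [0, 0, 0, 0], [0, -0.5, 0, 0], [0, -2, 0, 0], [0, -4, 0, 0], [0, -3, 0, 0], [0, 0, 0, 0]]]' --gripper 0

```text
time_s: 17.85
eef_pos: [683.8, 116.2, 138.6]
tcp_rot: [-0.436, 0.43, -0.557, 0.561]
ft_force: [1.1, -0.4, -0.5]
grip_width: 0.497
```

```bash
python3 s.py w 458 83.5 120; python3 look.py v9.png
```

```text
t 17.85 tcp [683.83 116.25 138.64] feeder [ 85.79  -6.56 138.64] F_feeder [-0.18 -1.13 -0.45] grip 0.497
jaw yaw -14.498251433431683 tilt [-0.   -1.    0.01] j [-0.45  0.83  0.46  1.48 -0.42  0.92 -0.12]
delta cm tool [  8.83   1.65 -21.06]
```

View pics/v9.png

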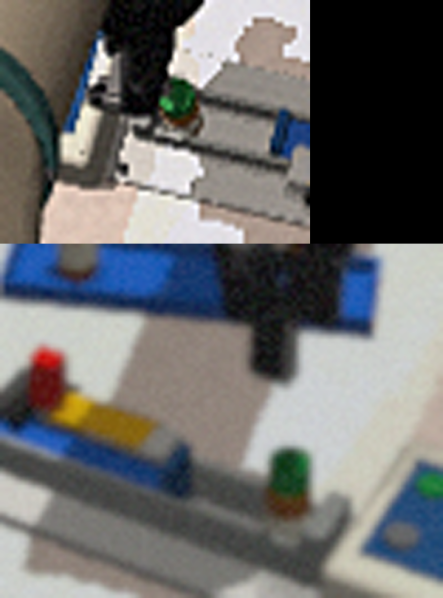

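Green stands upright in the channel at the stop (scene part 288,490; top part 180,100). Now the red vial.

Emit:
step_arm --plan '[[[1.47, 0, -3.5, 0], [1.47, 0, -3.5, 0], [1.47, 0, -3.5, 0], [1.47, 0, -3.5, 0], [1.47, 0, -3.5, 0], [1.48, 0, -3.6, 0], [0, 3, 0, 0], [0, 0, 0, 0]]]'

```text
time_s: 18.75
eef_pos: [450.5, 83.6, 101.0]
tcp_rot: [0.431, -0.435, 0.56, -0.558]
ft_force: [-0.2, 0.1, -0.2]
grip_width: 0.495
```

```bash
python3 s.py w 458 83.5 33
```

```text
t 18.75 tcp [450.53  83.63 100.99] feeder [ -1.54 212.23 100.99] F_feeder [ 0.    0.25 -0.18] grip 0.495
jaw yaw -14.490666218598765 tilt [ 0.   -1.   -0.01] j [-0.5   0.62  0.37  2.16 -0.5   0.45  0.01]
delta cm tool [-0.19  6.79  0.77]
```

Emit:
step_arm --plan '[[[-0.1, 0, 0.4, 0], [0, 1.7, 0, 0], [0, 1.7, 0, 0], [0, 1.7, 0, 0], [0, 1.6, 0, 0], [0, 0, 0, 0]]]'

```text
time_s: 19.35
eef_pos: [458.7, 83.6, 35.2]
tcp_rot: [0.432, -0.433, 0.559, -0.559]
ft_force: [-1.0, -0.5, 0.4]
grip_width: 0.5
```

```bash
python3 s.py w 458 83.5 33
```

```text
t 19.35 tcp [458.67  83.62  35.23] feeder [  0.39 204.32  35.23] F_feeder [-0.68  0.83  0.44] grip 0.5
jaw yaw -14.514848547429738 tilt [ 0. -1. -0.] j [-0.4   0.74  0.24  2.17 -0.58  0.29  0.09]
delta cm tool [ 0.03  0.22 -0.06]
```

Emit:
step_arm --plan '[[[0, 0, 0, 0], [0, 0, 0, 0], [0, 0, 0, 0], [0, 0, 0, 0], [0, 0, 0, 0]]]' --gripper 1 --force 25

```text
time_s: 19.85
eef_pos: [458.6, 83.9, 36.8]
tcp_rot: [-0.433, 0.433, -0.559, 0.559]
ft_force: [1.2, 0.5, 3.8]
grip_width: 0.265
```

Emit:
step_arm --plan '[[[0, -0.5, 0, 0], [0, -1.5, 0, 0], [0, -3, 0, 0], [0, -3, 0, 0], [0, 0, 0, 0]]]'

```text
time_s: 20.35
eef_pos: [460.1, 83.9, 119.4]
tcp_rot: [-0.435, 0.431, -0.558, 0.56]
ft_force: [-0.1, 1.2, -0.4]
grip_width: 0.259
```

```bash
python3 s.py f 57 -3 115
```

```text
t 20.35 tcp [460.06  83.92 119.35] feeder [  1.02 203.04 119.35] F_feeder [ 1.19  0.36 -0.43] grip 0.259
jaw yaw -14.499118159422123 tilt [-0.   -1.    0.01] j [-0.52  0.59  0.41  2.13 -0.49  0.5   0.01]
delta cm tool [-5.85  0.56 20.53]
```

Emit:
step_arm --plan '[[[-0.5, 0, 1.7, 0], [-1.0, 0, 3.5, 0], [-1.0, 0, 3.5, 0], [-1.0, 0, 3.5, 0], [-1.0, 0, 3.5, 0], [-0.8, 0, 3.0, 0], [-0.5, 0, 1.8, 0], [0, 0, 0, 0]]]'

```text
time_s: 21.15
eef_pos: [672.8, 88.2, 115.1]
tcp_rot: [-0.433, 0.433, -0.559, 0.559]
ft_force: [-0.9, -0.7, 0.1]
grip_width: 0.264
```

```bash
python3 s.py f 57 -3 75
```

```text
t 21.15 tcp [672.8   88.25 115.06] feeder [ 55.96  -2.52 115.06] F_feeder [-0.93  0.74  0.15] grip 0.264
jaw yaw -14.494325303938501 tilt [ 0. -1.  0.] j [-0.42  0.84  0.45  1.54 -0.44  0.86 -0.06]
delta cm tool [-0.11  4.01  0.04]
```

Emit:
step_arm --plan '[[[-0.1, 1.0, 0, 0], [0, 1.2, 0, 0], [0, 1.0, 0, 0], [0, 0.7, 0, 0], [0, 0.4, 0, 0], [0, 0, 0, 0], [0, 0, 0, 0]]]'

```text
time_s: 21.85
eef_pos: [671.5, 89.5, 73.5]
tcp_rot: [-0.433, 0.433, -0.559, 0.559]
ft_force: [-0.4, -0.3, 0.2]
grip_width: 0.265
```

```bash
python3 s.py f 57 -3 42
```

```text
t 21.85 tcp [671.52  89.48  73.55] feeder [56.85 -0.98 73.55] F_feeder [-0.42  0.3   0.2 ] grip 0.265
jaw yaw -14.498397695643858 tilt [-0. -1.  0.] j [-0.41  0.89  0.42  1.56 -0.47  0.79 -0.04]
delta cm tool [-0.02  3.15  0.2 ]
```

Emit:
step_arm --plan '[[[0, 0.3, 0.2, 0], [0, 0.3, 0, 0], [0, 0.3, 0, 0], [0, 0.3, 0, 0], [0, 0.2, 0, 0], [0, 0, 0, 0]]]'

```text
time_s: 22.45
eef_pos: [673.1, 89.0, 58.9]
tcp_rot: [0.433, -0.433, 0.559, -0.559]
ft_force: [-0.7, 0.3, -0.4]
grip_width: 0.264
```

```bash
python3 s.py f 57 -3 42
```

```text
t 22.45 tcp [673.08  88.99  58.88] feeder [56.75 -2.62 58.88] F_feeder [ 0.1  0.7 -0.4] grip 0.264
jaw yaw -14.496744742170035 tilt [ 0. -1. -0.] j [-0.4   0.91  0.41  1.56 -0.48  0.77 -0.04]
delta cm tool [-0.03  1.69  0.04]
```

In the channel (foot at z ≈ 25) without force. I lower it.

Emit:
step_arm --plan '[[[0, 0.4, 0, 0], [0, 0.4, 0, 0], [0, 0.4, 0, 0], [0, 0.3, 0, 0], [0, 0.2, 0, 0], [0, 0, 0, 0]]]'

```text
time_s: 23.05
eef_pos: [673.2, 89.0, 42.2]
tcp_rot: [0.433, -0.433, 0.559, -0.559]
ft_force: [0.9, -1.1, -0.3]
grip_width: 0.26
```

```bash
python3 s.py f 57 -3 42
```

```text
t 23.05 tcp [673.2   88.99  42.17] feeder [56.78 -2.74 42.17] F_feeder [-0.88 -1.19 -0.33] grip 0.26
jaw yaw -14.499836883792858 tilt [ 0. -1. -0.] j [-0.39  0.93  0.4   1.57 -0.49  0.74 -0.03]
delta cm tool [-0.02  0.02  0.03]
```

Emit:
step_arm --plan '[[[0, 0.1, 0, 0], [0, 0, 0, 0]]]'

```text
time_s: 23.25
eef_pos: [673.3, 89.0, 41.9]
tcp_rot: [0.433, -0.433, 0.559, -0.559]
ft_force: [-1.6, -0.2, 3.2]
grip_width: 0.264
```

Emit:
step_arm --plan '[[[0, 0, 0, 0], [0, 0, 0, 0], [0, 0, 0, 0], [0, -0.5, 0, 0], [0, -2, 0, 0], [0, -4, 0, 0], [0, -3, 0, 0], [0, 0, 0, 0]]]' --gripper 0

```text
time_s: 24.05
eef_pos: [676.7, 88.7, 141.7]
tcp_rot: [-0.436, 0.43, -0.557, 0.561]
ft_force: [0.7, -0.5, -0.1]
grip_width: 0.498
```

```bash
python3 s.py f -60 9 138; python3 look.py v10.png
```

```text
t 24.05 tcp [676.71  88.68 141.67] feeder [ 57.32  -6.22 141.67] F_feeder [-0.33 -0.78 -0.09] grip 0.498
jaw yaw -14.503567986400409 tilt [-0.   -1.    0.01] j [-0.43  0.81  0.47  1.52 -0.43  0.9  -0.07]
delta cm tool [11.75  0.32 -1.38]
```

View pics/v10.png

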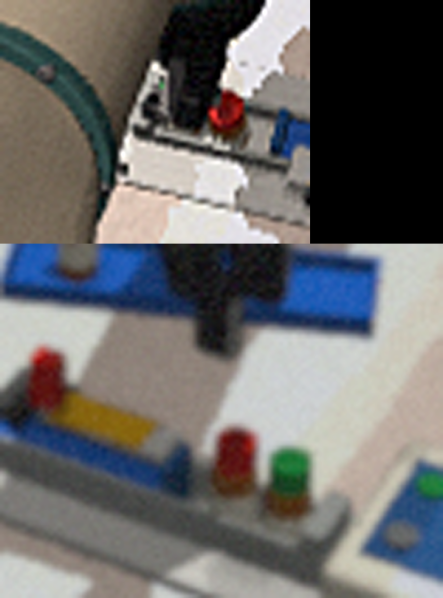

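Both vials stand upright, red (235,460) behind green (288,485), and the follower is still caught. Now back to the handle.

Emit:
step_arm --plan '[[[3.9, 0, -0.45, 0], [3.9, 0, -0.45, 0], [3.9, 0, -0.45, 0], [0, 0, 0, -0.143], [0, 0, 0, -0.143], [0, 0, 0, -0.143], [0, 0, 0, -0.143], [0, 0, 0, -0.143]]]'

```text
time_s: 24.95
eef_pos: [629.7, -20.7, 134.8]
tcp_rot: [-0.602, 0.603, -0.371, 0.37]
ft_force: [-0.3, 0.1, 0.0]
grip_width: 0.502
```

Emit:
step_arm --plan '[[[0, 0, 0, -0.143], [0, 0, 0, -0.143], [0, 0, 0, -0.143], [0, 0, 0, -0.143], [0, 0, 0, -0.143], [0, 0, 0, -0.143], [0, 0, 0, 0]]]'

```text
time_s: 25.65
eef_pos: [629.8, -20.8, 134.9]
tcp_rot: [0.702, -0.701, 0.089, -0.087]
ft_force: [0.5, -0.4, 0.4]
grip_width: 0.505
```

```bash
python3 s.py w 637.6 -21.3 85
```

```text
t 25.65 tcp [629.82 -20.84 134.92] feeder [-60.23  13.2  134.92] F_feeder [-0.31 -0.55  0.4 ] grip 0.505
jaw yaw 75.64704471890167 tilt [-0. -1.  0.] j [-0.01  0.71  0.    1.66 -0.    0.77  1.31]
delta cm tool [0.78 4.99 0.15]
```

Emit:
step_arm --plan '[[[0.4, 2.0, 0.1, 0], [0, 2.0, 0, 0], [0, 1.5, 0, 0], [0, 1.5, 0, 0], [0, 1.3, 0, 0], [0, 0.8, 0, 0], [0, 0, 0, 0]]]'

```text
time_s: 26.35
eef_pos: [634.2, -20.8, 44.0]
tcp_rot: [-0.701, 0.702, -0.089, 0.088]
ft_force: [-0.2, -0.5, 0.8]
grip_width: 0.498
```

```bash
python3 s.py w 633.7 -20.3 43
```

```text
t 26.35 tcp [634.16 -20.83  43.99] feeder [-59.18   8.98  43.99] F_feeder [-0.57  0.1   0.77] grip 0.498
jaw yaw 75.60998570442266 tilt [-0. -1. -0.] j [-0.01  0.84  0.    1.69 -0.    0.61  1.31]
delta cm tool [-0.06  0.1   0.04]
```

Emit:
step_arm --plan '[[[0, 0, 0, 0], [0, 0, 0, 0], [0, 0, 0, 0], [0, 0, 0, 0], [0, 0, 0, 0]]]' --gripper 1 --force 45

```text
time_s: 26.85
eef_pos: [635.7, -20.8, 46.2]
tcp_rot: [0.702, -0.701, 0.088, -0.089]
ft_force: [-0.7, 0.1, 5.4]
grip_width: 0.177
```

```bash
python3 s.py w 633.7 -20.3 43
```

```text
t 26.85 tcp [635.7  -20.79  46.17] feeder [-58.77   7.5   46.17] F_feeder [-0.05  0.67  5.41] grip 0.177
jaw yaw 75.63569170887624 tilt [ 0. -1.  0.] j [-0.01  0.84  0.    1.69 -0.    0.61  1.31]
delta cm tool [-0.21  0.32 -0.  ]
```

Emit:
step_arm --plan '[[[0, 0, -0.15, 0], [0, 0, -0.15, 0], [0, 0, -0.15, 0], [0, 0, -0.1, 0], [0, 0, 0, 0]]]'

```text
time_s: 27.35
eef_pos: [635.2, -21.8, 46.2]
tcp_rot: [0.704, -0.7, 0.087, -0.089]
ft_force: [2.3, 7.9, 4.7]
grip_width: 0.174
```

```bash
python3 s.py w 633.7 -20.3 43
```

```text
t 27.35 tcp [635.19 -21.84  46.19] feeder [-59.92   7.74  46.19] F_feeder [ 8.25 -0.32  4.71] grip 0.174
jaw yaw 75.75295140156378 tilt [ 0.   -1.    0.01] j [-0.01  0.84 -0.    1.7  -0.    0.6   1.32]
delta cm tool [-0.18  0.32  0.11]
```

Emit:
step_arm --plan '[[[0, 0, -0.1, 0], [0.2, 0, 0, 0], [0.25, 0, 0, 0], [0.25, 0, 0, 0], [0.25, 0, 0, 0], [0.15, 0, 0, 0], [0, 0, 0, 0]]]'

```text
time_s: 28.05
eef_pos: [645.3, -25.0, 46.1]
tcp_rot: [0.704, -0.7, 0.087, -0.088]
ft_force: [0.3, 8.3, 7.3]
grip_width: 0.175
```

```bash
python3 s.py w 633.7 -20.3 43
```

```text
t 28.05 tcp [645.26 -25.05  46.14] feeder [-60.63  -2.8   46.14] F_feeder [8.14 1.68 7.26] grip 0.175
jaw yaw 75.76751940908262 tilt [ 0.   -1.    0.01] j [ 0.    0.85 -0.    1.66 -0.    0.63  1.32]
delta cm tool [-1.24  0.31  0.17]
```

Emit:
step_arm --plan '[[[0.15, 0, 0, 0], [0, 0, 0.1, 0], [0, 0, 0.25, 0], [0, 0, 0.3, 0], [0, 0, 0.3, 0], [0, 0, 0.2, 0], [0, 0, 0, 0]]]'

```text
time_s: 28.75
eef_pos: [649.3, -14.1, 46.2]
tcp_rot: [0.704, -0.7, 0.087, -0.088]
ft_force: [0.3, 6.8, 6.6]
grip_width: 0.178
```

```bash
python3 s.py w 633.7 -20.3 43
```

```text
t 28.75 tcp [649.27 -14.06  46.16] feeder [-49.01  -4.08  46.16] F_feeder [6.66 1.3  6.63] grip 0.178
jaw yaw 75.7876881547586 tilt [ 0.   -1.    0.01] j [-0.02  0.85 -0.    1.65 -0.01  0.63  1.31]
delta cm tool [-1.36  0.31 -0.99]
```

Freed and held by the hand (6.7 N spring load). I ease further forward.

Emit:
step_arm --plan '[[[0, 0, 0.2, 0], [0, 0, 0.25, 0], [0, 0, 0.25, 0], [0, 0, 0.2, 0], [0, 0, 0.1, 0], [0, 0, 0, 0]]]'

```text
time_s: 29.35
eef_pos: [651.6, -5.0, 46.2]
tcp_rot: [0.703, -0.7, 0.087, -0.088]
ft_force: [-0.8, 6.3, 5.9]
grip_width: 0.178
```

```bash
python3 s.py w 633.7 -20.3 43
```

```text
t 29.35 tcp [651.63  -4.96  46.16] feeder [-39.6   -4.2   46.16] F_feeder [5.91 2.27 5.86] grip 0.178
jaw yaw 75.76446804939852 tilt [ 0.   -1.    0.01] j [-0.03  0.86  0.    1.65 -0.01  0.64  1.3 ]
delta cm tool [-1.36  0.31 -1.93]
```

Emit:
step_arm --plan '[[[0, 0, 0.15, 0], [0, 0, 0.15, 0], [0, 0, 0.15, 0], [0, 0, 0.1, 0], [0, 0, 0, 0]]]'

```text
time_s: 29.85
eef_pos: [652.9, 0.0, 46.2]
tcp_rot: [0.703, -0.7, 0.087, -0.088]
ft_force: [-0.4, 7.2, 6.6]
grip_width: 0.176
```

Emit:
step_arm --plan '[[[0, 0, 0.1, 0], [0, 0, 0.1, 0], [0, 0, 0, 0]]]'

```text
time_s: 30.15
eef_pos: [653.3, 1.8, 46.2]
tcp_rot: [0.703, -0.7, 0.087, -0.088]
ft_force: [-1.1, 6.4, 7.0]
grip_width: 0.174
```

```bash
python3 s.py w 633.7 -20.3 43
```

```text
t 30.15 tcp [653.34   1.82  46.15] feeder [-32.61  -4.24  46.15] F_feeder [6.01 2.57 7.04] grip 0.174
jaw yaw 75.74927181274481 tilt [ 0. -1.  0.] j [-0.04  0.86  0.    1.64 -0.01  0.64  1.29]
delta cm tool [-1.36  0.3  -2.63]
```

Emit:
step_arm --plan '[[[0, 0, 0.1, 0], [0, 0, 0.1, 0], [0, 0, 0, 0]]]'

```text
time_s: 30.45
eef_pos: [653.6, 2.4, 46.2]
tcp_rot: [0.703, -0.701, 0.088, -0.088]
ft_force: [-1.7, 4.4, 5.8]
grip_width: 0.173
```

Emit:
step_arm --plan '[[[0, 0, 0.1, 0], [0, 0, 0.1, 0], [0, 0, 0, 0]]]'

```text
time_s: 30.75
eef_pos: [653.6, 2.5, 46.1]
tcp_rot: [0.702, -0.701, 0.088, -0.088]
ft_force: [-1.4, 1.7, 7.3]
grip_width: 0.175
```

```bash
python3 s.py w 633.7 -20.3 43
```

```text
t 30.75 tcp [653.61   2.53  46.15] feeder [-31.86  -4.33  46.15] F_feeder [1.29 1.79 7.32] grip 0.175
jaw yaw 75.66053987763456 tilt [-0. -1.  0.] j [-0.05  0.86  0.01  1.64 -0.01  0.64  1.28]
delta cm tool [-1.36  0.31 -2.71]
```

The vials now carry the spring: motion stopped at about 38 mm and the hand load fell to 1.3 N. I let go and lift.

Emit:
step_arm --plan '[[[0, -0.2, 0.05, 0], [0, 0, 0, 0]]]'

```text
time_s: 30.95
eef_pos: [652.3, 2.8, 46.3]
tcp_rot: [0.702, -0.701, 0.089, -0.087]
ft_force: [-1.6, 1.6, -3.4]
grip_width: 0.174
```

Emit:
step_arm --plan '[[[0, 0, 0, 0], [0, 0, 0, 0], [0, 0, 0, 0], [0, -1.5, 0, 0], [0, -3, 0, 0], [0, -4, 0, 0], [0, -4, 0, 0], [0, 0, 0, 0]]]' --gripper 0

```text
time_s: 31.75
eef_pos: [658.5, 1.9, 180.1]
tcp_rot: [0.702, -0.701, 0.084, -0.093]
ft_force: [0.2, -0.6, 1.1]
grip_width: 0.498
```

Emit:
step_arm --plan '[[[-4, -1, -2, 0], [-4, -1, -2, 0], [-4, -1, -2, 0], [-4, 0, -2, 0], [-4, 0, -2, 0], [0, 0, 0, 0], [0, 0, 0, 0]]]'

```text
time_s: 32.45
eef_pos: [435.2, -45.5, 203.2]
tcp_rot: [0.702, -0.701, 0.088, -0.089]
ft_force: [0.3, -0.1, 0.6]
grip_width: 0.497
```

```bash
python3 s.py; python3 - <<'E'
from h import *
T=cam("top");S=cam("scene")
a=cv2.resize(T["image"][110:180,160:300,::-1],None,fx=5,fy=5,interpolation=2);b=cv2.resize(S["image"][170:310,190:345,::-1],None,fx=5,fy=5,interpolation=2)
w=max(a.shape[1],b.shape[1]);im=np.vstack([cv2.copyMakeBorder(i,0,0,0,w-i.shape[1],0) for i in(a,b)]);f=598/im.shape[0]
cv2.imwrite("pics/v11.png",cv2.resize(im,None,fx=f,fy=f,interpolation=3))
E
```

```text
t 32.45 tcp [435.19 -45.46 203.25] feeder [-130.56  196.33  203.25] F_feeder [-0.05 -0.32  0.61] grip 0.497
jaw yaw 75.57206012797565 tilt [ 0. -1.  0.] j [ 0.04  0.37  0.01  2.12 -0.    0.65  1.36]
```

View pics/v11.png

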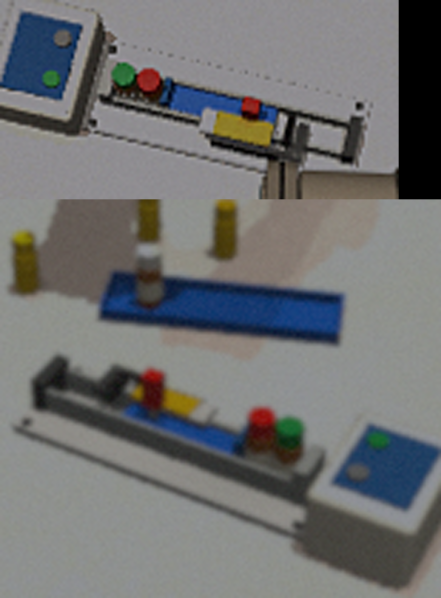

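Green (288,440) and red (262,425) are upright against the stop, with the follower pressing on red. The white vial is still in the tray and the handle is free at (152,390). I hand it in.

```bash
python3 -c "
from cell import manip
print(manip.job_done())"
```

```text
the job is handed in; nothing more can be done
None
```

The vial feed is reloaded and handed in at about 32.5 s of the 69 s allowed.

- **Catch:** I pulled the handle back slowly until its stop showed at about 69 mm, with 11.8 N total pull, of which about 4 N was on the stop. I slipped it sideways into the notch. The pull then fell from 8.8 to 2.2 N without the handle moving, so the catch held.
- **Vials:** I set the green vial at the exit stop and the red one behind it.
- **Closing:** I freed the handle and eased it forward at no more than about 30 mm/s. Motion stopped at about 38 mm of pull-back, the value expected with two vials clamped, and the load on the hand fell to 1.3 N before I let go.

The last pictures show both vials upright against the stop with the follower behind them. The white-capped vial is still in its place in the tray, and the arm is clear. The last close-ups did not include the timer or the bottle; I never worked near either one.

- **Position disagreement:** The camera and touch measurements of the channel's sideways position differed by about 3 mm. I followed touch, which cost about 4 N of side contact on the green vial while inserting it.
- **Handle forces:** The highest side force was 8 N, when the handle reached the end of its sideways travel; there was also about 9 N vertically at that moment.

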